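Lock the bayonet cap on the watch pressure-test pot and hold it home

TASK

Close the watch pressure-test pot: take the bayonet cap by its grip bar, drop its two lugs into the two notches of the pot's rim, push it down against the spring until its flange is down on the rim, and twist it a quarter turn clockwise (seen from above) to the stop. Finish while still gripping the cap, keeping it pressed down on the rim and turned to the stop; do not let go. Leave the dust dome, the loupe and the parts tin where they are.

Things in the scene. Friction and masses are not known exactly. Their poses are not given: they have to be found in the camera images.
- cap: Loose aluminium bayonet cap, 160 g, standing on the mat. Origin: centre of its underside, z up. Plug 48 mm in diameter, z 0 to 16 mm (foot tapered to 45); at its foot two lugs on the +x and -x sides, 12 mm wide (y), z 0 to 6 mm, reaching 32 mm from the axis; flange 76 mm in diameter, z 16 to 24 mm; grip bar above. The same after half a turn.
- cap_grip (a point): Centre of the black upright grip bar on the cap, 39 mm above the cap's origin; axes as the cap's. The bar is 50 mm long along x (parallel to the line of the lugs), 20 mm wide along y, 30 mm tall (z 24 to 54 mm above the cap's origin).
- pot: Grey round pressure-test pot bolted to the bench, 82 mm in diameter, 70 mm tall, base plate 120 x 110 x 8 mm, a watch inside. Origin: centre of its underside on the bench, z up along its axis. A small gauge, 38 mm in diameter and 36 mm high, is centred 78 mm out on its +x side. Cap origin above pot origin: 63 mm lugs touch the spring plate, under 58 mm free to turn, 54 mm fully home.
- pot_rim (a point): Centre of the pot's mouth, top of the rim, 70 mm above the pot's origin; axes as the pot's. The rim is a 6 mm thick inward lip, bore 52 mm, with two notches on the +x and -x sides, 18 mm wide (y), reaching 35 mm from the axis. The cap's lugs go down through them when its x axis lies along the pot's x (either way round); play 2 mm for the plug, 3 mm each side of a lug.
- press (a joint): How far the sprung ring inside the pot is pushed down (m): 0 at rest, 0.009 when the cap is fully home. The spring pushes up with about 3 N at 0 and 7 N at 0.009.
- turn (a joint): How far the sprung ring in the pot is turned clockwise seen from above (rad): 0 at rest, 1.45 at the stop. After about 0.1 rad of free play the lugs meet dogs on the ring and push it round, so the cap turns about 1.55 rad from notches to stop. The torsion spring resists with 0.02 N m at 0, 0.05 N m at the stop, and turns the ring back if it is freed.
- dust_dome: Bystander: plain grey plastic dust dome, 72 mm in diameter, 46 mm tall, with a round knob and no lugs. Origin: centre of its underside. Leave it alone.
- loupe: Bystander: black eye loupe, 32 mm in diameter, 34 mm tall, standing. Origin: centre of its underside.
- parts_tin: Bystander: low round parts tin, 52 mm in diameter, 18 mm tall. Origin: centre of its underside.
There are look-alikes about, which are no part of the job. What is shaped like the cap but red is not meant.

How it is judged:
On the way, in this order (a step that is already met when the one before it is completed fails the run):
1. the cap is over the pot, held in the fingers (horizontal distance between cap and pot below 0.02 m and height (world z) of cap above 0.06 m and contact force between the fingers and cap above 1 N), for 0.1 s.
2. its lugs are in the notches and have pushed the sprung ring down at least 5 mm, not yet turned (horizontal distance between cap and pot below 0.005 m and value of joint press above 0.005 m and value of joint turn below 0.4 rad), for 0.05 s.
At the end, for the whole second after the job is handed in: For the last second the fingers still hold the cap (over 2 N), its flange is within 2.5 mm of the rim, it is centred within 4 mm and level within 4 degrees, the sprung ring is pushed down more than 6 mm and turned more than 1.25 rad (stop at 1.45) (horizontal distance between cap and pot below 0.004 m and z of cap in the frame of pot below 0.0565 m and angle between cap's own z axis and vertical below 0.07 rad and value of joint press above 0.006 m and value of joint turn above 1.25 rad and contact force between the fingers and cap above 2 N); the arm keeps its last pose, push and grip.
It fails at once if the dust dome is pushed away by more than 30 mm (distance of dust_dome from where it was at the start of the episode above 0.03 m).
It fails at once if the loupe is pushed away by more than 30 mm (distance of loupe from where it was at the start of the episode above 0.03 m).
It fails at once if the parts tin is pushed away by more than 30 mm (distance of parts_tin from where it was at the start of the episode above 0.03 m).
It also fails if it takes over 40 s, if anything falls off the work surface, if the arm or the gripper's body presses on something with over 40 N, if the wrist force passes 120 N, or if a joint passes its speed limit or range.

ROBOT

A 6-joint arm with a two-finger parallel gripper is mounted at the origin on the work surface. World frame = base frame: x ahead of the robot, y to its left, z up, the work surface at z = 0. Lengths are in m, angles in rad, forces in N, time in s.
With the tool pointing down it reaches from about 0.375 to 0.9 m from the base axis. Payload 3.1 kg.
Tool frame: the origin (TCP) lies midway between the tips of the shut fingers; the grasp point (between the pads) lies 19 mm behind it; x points along the fingers, y is the direction in which the jaws open and shut, and the axes are right-handed (so a half turn about x gives the same grasp; the last joint's range is limited). The gripper opens to 85 mm and grips with 20 to 120 N. Pads are 22 mm wide; open, the fingers measure 114 mm over their backs; the gripper's body (76 mm by 85 mm) begins 54 mm behind the grasp point. The pads swing forward as they close: fully open they stand 13 mm farther back than shut.
Start: joints at [-1.508, 0.527, 1.433, -0, 1.181, -0.178], TCP at [0.149, -0.607, 0.231] pointing down, gripper open.
Joint ranges: [-3.08, 3.08], [-0.75, 2.2], [0.22, 2.44], [-1.43, 4.57], [0, 2.65], [-2.85, 2.85]. Speed limits (rad/s): [2.79, 2.79, 3.14, 3.14, 3.14, 3.14].

INTERFACE

Orientations are given as a unit quaternion [x, y, z, w].
In Python, from station import manip gives the robot as it stands.
- The arm moves only by the tool carry_out, never from a script. Its argument "commands" is a list that holds one entry, the list of rows, each a list of 7 numbers: the shift along the tool's x, y, z in units of 25 mm (1.0 is 25 mm), then the turn, a rotation vector about the tool's x, y, z in units of 5 degrees (1.0 is 5 degrees), then the finger opening in mm, from 0 to 85.4. A call has exactly 5 rows; each row is the pose to reach, as a shift and turn from the pose commanded when the call began, along the tool's axes at that moment; what a row does not reach only later rows make up. A row lasts 1/10 s, in which the tool goes at most 50 mm and 8.59 degrees, less where a joint would pass 70% of its speed; a pose out of reach is approached as far as the arm can. A call with a gripper value outside its range is refused whole. The fingers move at their own pace and stop on an object; "force" is the grip in N (left out, the last holds). Time passes only in rows, so rows that repeat a pose let the fingers close, or fill a call up. It gives the time, the measured TCP pose, the force and the opening at its end, in the units of the state.
- manip.sense(): the state, without advancing time (a new reading comes with each control period).
- manip.snapshot(name): name is "scene" or "top" or "wrist"; returns a dict with "image" (384x512x3 uint8, red, green, blue), "fx", "fy", "cx", "cy" (pixels), "k1" (the pictures are not rectified: a ray, as slopes to the right and down, at radius r is drawn at 1 + k1 r^2 times it, then the intrinsics apply), "rvec" (rotation vector, rad) and "tvec" (3), from world to camera coordinates, as OpenCV has them. Camera axes: x right, y down, z forward; pixel columns grow to the right and rows downward; lengths in m; the calibration is good to about 2 mm. A picture is of the moment at which its call begins. There is no depth.
- manip.sign_off(): hands the job in, once; it reports no verdict.
The state is a dict: "t": time; "q": joint angles; "qd": joint speeds; "tau": joint torques, N m; "tcp_pos": TCP position; "tool_rot": TCP orientation; "force": force on the tool from outside, world axes, zero at the start; "ft_torque": the same for the moment, N m; "finger_gap": opening from 0.0 (shut) to 1.0 (fully open).
Only numpy, scipy, OpenCV 4.12 (cv2) and the standard library are available. Lean on these libraries where they do the work, as an engineer would, in place of code of your own. Each camera call takes 0.05 s, during which the arm holds its last target.

## Working session

There is one attempt and no reset: what is moved stays moved. The work goes in short steps, Python scripts to look and compute and a tool call to move; the robot and the scene stay as the last step left them, time stands still between calls to the robot, and variables do not carry over. Pictures are saved under pics/ and viewed, and the job is handed in when it is done.

Besides the shell and the picture viewer there is one more tool, called after "Call:" by a JSON object that holds its "name" and its "arguments". carry_out: Moves the arm, as the interface text tells. Its arguments: {"type":"object","properties":{"commands":{"type":"array"},"force":{"type":"number"}},"required":["commands"]}

```bash
mkdir -p pics
cat > h.py <<'E'
import numpy as np,cv2,pickle
from station import manip
from scipy.spatial.transform import Rotation as R
def snap(n,f):
    s=manip.snapshot(n); cv2.imwrite(f'pics/{f}.png',s['image'][:,:,::-1]); pickle.dump(s,open(f'pics/{f}.pkl','wb')); return s
def load(f): return pickle.load(open(f'pics/{f}.pkl','rb'))
def ray(s,px):
    px=np.atleast_2d(np.array(px,float)); d=(px-[s['cx'],s['cy']])/[s['fx'],s['fy']]
    u=d.copy()
    for _ in range(30): u=d/(1+s['k1']*(u**2).sum(1,keepdims=True))
    Rm=cv2.Rodrigues(np.array(s['rvec'],float))[0]; t=np.array(s['tvec'],float).ravel()
    return -Rm.T@t, np.c_[u,np.ones(len(u))]@Rm
def onz(s,px,z):
    o,d=ray(s,px); return o+d*((z-o[2])/d[:,2:3])
def proj(s,P):
    P=np.atleast_2d(P); Rm=cv2.Rodrigues(np.array(s['rvec'],float))[0]; c=P@Rm.T+np.array(s['tvec'],float).ravel()
    u=c[:,:2]/c[:,2:]; u=u*(1+s['k1']*(u**2).sum(1,keepdims=True)); return u*[s['fx'],s['fy']]+[s['cx'],s['cy']]
E
python3 - <<'E'
from h import *
for n in ("scene","top","wrist"):
    s=snap(n,n+"0"); print(n,s['fx'],s['k1'],ray(s,[256,192]))
st=manip.sense(); print(st)
E
```

```text
scene 438.37729173049047 0.04223370882401134 (array([1.36363069, 0.29756445, 0.66602033]), array([[-0.78439182, -0.26845115, -0.55955712]]))
top 438.11415856000065 0.04761003323855453 (array([0.36489539, 0.01905946, 1.21075938]), array([[ 0.16625636, -0.02452623, -0.98582116]]))
wrist 304.6252256310149 -0.0747643971706938 (array([ 0.2148504 , -0.58984868,  0.37300541]), array([[-0.24835187, -0.06465732, -0.96656858]]))
{'t': 0.15, 'q': array([-1.50850738e+00,  5.28288532e-01,  1.43364595e+00,  2.77205869e-05,
        1.18143456e+00, -1.78475776e-01]), 'qd': array([ 0.00170118, -0.00277799, -0.00352702,  0.00018732, -0.00020234,
       -0.00114088]), 'tau': array([ 2.73291380e-04, -4.42744017e+01, -1.78276384e+01, -2.11073293e-04,
        5.63536960e-03,  6.44275161e-06]), 'tcp_pos': array([ 0.14904261, -0.60637366,  0.2305243 ]), 'tool_rot': array([ 0.70203499,  0.08554046, -0.70194396,  0.08428754]), 'force': array([-0.80063206,  0.09425258,  1.24463812]), 'ft_torque': array([ 0.03739923, -0.00251542, -0.01548569]), 'finger_gap': 0.9994911700241553}
```

View pics/scene0.png

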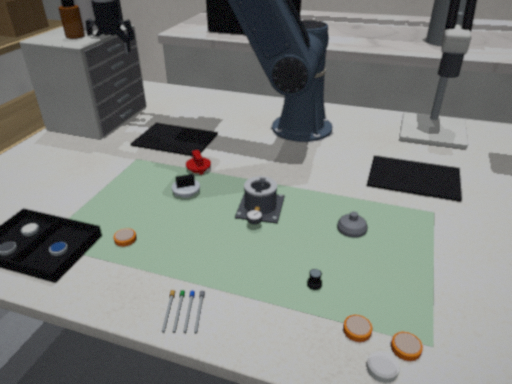

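View pics/top0.png

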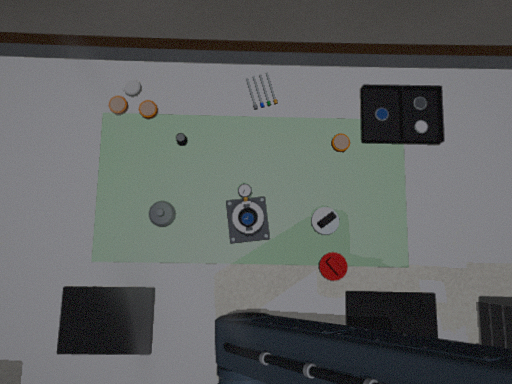

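View pics/wrist0.png

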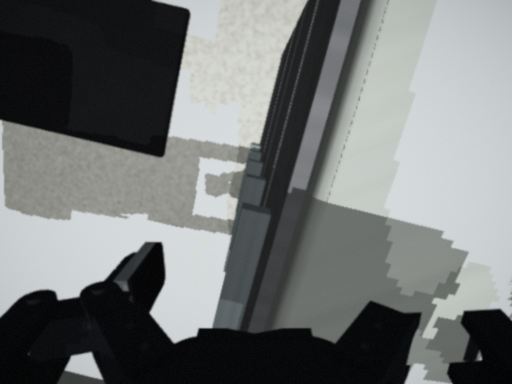

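Candidates in the top view are the silver cap with a black bar at (325,221), a red look-alike at (333,266), the grey dome at (162,213), and a white disc at (421,127) in the tray. By the description I choose (325,221), and I'll check it in a close crop.

Run:
```python
from h import *
im=cv2.imread('pics/top0.png')
a=cv2.resize(im[190:290,290:390],None,fx=4,fy=4,interpolation=cv2.INTER_CUBIC)
b=cv2.resize(im[170:270,200:300],None,fx=4,fy=4,interpolation=cv2.INTER_CUBIC)
cv2.imwrite('pics/crop0.png',np.hstack([a,b]))
```

```text
(no output)
```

View pics/crop0.png

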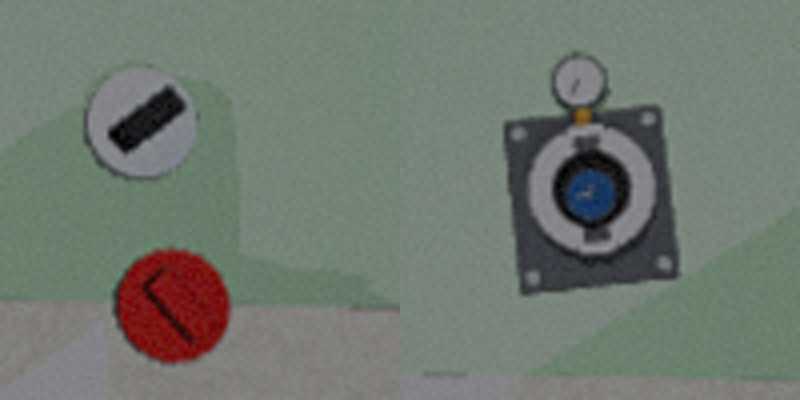

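The crop shows a silver flange with a solid black bar at about (325,220), so this is the right cap. The pot is at about (248,217), with notches at top and bottom and the gauge at (245,190). Next I measure both.

```bash
cat > meas.py <<'E'
from h import *
s=load('top0'); im=s['image']; 
def big(x0,y0,w,h,k=8): return cv2.resize(im[y0:y0+h,x0:x0+w],None,fx=k,fy=k,interpolation=cv2.INTER_CUBIC)
def topx(p,x0,y0,k=8): return (np.asarray(p,float)+.5)/k-.5+[x0,y0]
def fitcirc(P):
    A=np.c_[2*P[:,:2],np.ones(len(P))]; r=np.linalg.lstsq(A,(P[:,:2]**2).sum(1),rcond=None)[0]; return r[:2],np.sqrt(r[2]+r[0]**2+r[1]**2)
def comps(m):
    n,l,st,c=cv2.connectedComponentsWithStats(m); return n,l,st,c
# cap
x0,y0=303,199; b=big(x0,y0,45,45); hsv=cv2.cvtColor(b,cv2.COLOR_RGB2HSV)
w=((hsv[...,1]<35)&(hsv[...,2]>90)).astype(np.uint8)
c=max(cv2.findContours(w,cv2.RETR_EXTERNAL,cv2.CHAIN_APPROX_NONE)[0],key=cv2.contourArea)
hull=cv2.convexHull(c)[:,0]
P=onz(s,topx(c[:,0],x0,y0),.024); print('flange',fitcirc(onz(s,topx(cv2.approxPolyDP(cv2.convexHull(c),1,True)[:,0],x0,y0),.024)))
d=(hsv[...,2]<75).astype(np.uint8); fill=np.zeros_like(d); cv2.drawContours(fill,[cv2.convexHull(c)],-1,1,-1); d&=cv2.erode(fill,np.ones((15,15)))
k=max(cv2.findContours(d,cv2.RETR_EXTERNAL,cv2.CHAIN_APPROX_NONE)[0],key=cv2.contourArea)
box=cv2.boxPoints(cv2.minAreaRect(k)); B=onz(s,topx(box,x0,y0),.05); print('bar',B,B.mean(0),np.linalg.norm(np.roll(B,-1,0)-B,axis=1)); 
for i in range(2):
    e=B[i+1]-B[i]; print(np.degrees(np.arctan2(e[1],e[0])))
vis=b.copy(); cv2.drawContours(vis,[c],-1,(255,0,0),1); cv2.drawContours(vis,[box.astype(int)],-1,(0,255,0),1)
# pot
x0,y0=220,175; b=big(x0,y0,56,76,7); hsv=cv2.cvtColor(b,cv2.COLOR_RGB2HSV)
w=((hsv[...,1]<35)&(hsv[...,2]>90)).astype(np.uint8)
cs=sorted(cv2.findContours(w,cv2.RETR_EXTERNAL,cv2.CHAIN_APPROX_NONE)[0],key=cv2.contourArea)[-2:]
for c in cs:
    for z in (.07,.036): print('pot/gauge',z,cv2.contourArea(c),fitcirc(onz(s,topx(cv2.convexHull(c)[:,0],x0,y0,7),z)))
vis2=b.copy(); cv2.drawContours(vis2,cs,-1,(255,0,0),1)
g=cv2.copyMakeBorder(vis,0,max(0,vis2.shape[0]-vis.shape[0]),0,0,cv2.BORDER_CONSTANT)
cv2.imwrite('pics/meas.png',np.hstack([g,vis2])[:,:,::-1])
E
python3 meas.py
```

```text
flange (array([ 0.52159485, -0.19922574]), np.float64(0.06696832840452227))
bar [[ 0.48149589 -0.17041223  0.05      ]
 [ 0.51500296 -0.21353137  0.05      ]
 [ 0.49850688 -0.22594925  0.05      ]
 [ 0.46515765 -0.1828719   0.05      ]] [ 0.49004085 -0.19819119  0.05      ] [0.05460754 0.02064763 0.0544778  0.02054706]
-52.1498941945632
-143.0283751584648
pot/gauge 0.07 13.0 (array([ 0.42115293, -0.04300197]), np.float64(0.0009852510935643665))
pot/gauge 0.036 13.0 (array([ 0.42282967, -0.04485169]), np.float64(0.0010146162146827226))
pot/gauge 0.07 199403.5 (array([0.51519374, 0.02504899]), np.float64(0.11565860889863572))
pot/gauge 0.036 199403.5 (array([0.51967333, 0.02522751]), np.float64(0.11910577994796155))
```

View pics/meas.png

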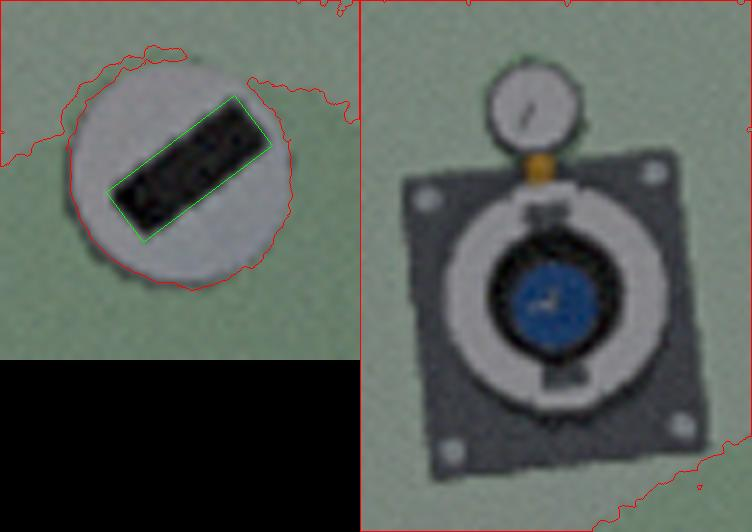

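```bash
sed -i 's/^w=.*/f=b.astype(int); w=((f[...,1]-f[...,0]<8)\&(hsv[...,2]>95)\&(f[...,0]-f[...,2]<30)).astype(np.uint8); w=cv2.morphologyEx(w,cv2.MORPH_OPEN,np.ones((5,5)))/' meas.py; python3 meas.py
```

```text
flange (array([ 0.49138414, -0.19956603]), np.float64(0.0376079018175389))
bar [[ 0.48149589 -0.17041223  0.05      ]
 [ 0.51500296 -0.21353137  0.05      ]
 [ 0.49850688 -0.22594925  0.05      ]
 [ 0.46515765 -0.1828719   0.05      ]] [ 0.49004085 -0.19819119  0.05      ] [0.05460754 0.02064763 0.0544778  0.02054706]
-52.1498941945632
-143.0283751584648
pot/gauge 0.07 5599.0 (array([0.56269039, 0.02158416]), np.float64(0.016414923898209505))
pot/gauge 0.036 5599.0 (array([0.56858561, 0.02165941]), np.float64(0.016904165909483997))
pot/gauge 0.07 38550.5 (array([0.49153636, 0.01183816]), np.float64(0.041891942172285326))
pot/gauge 0.036 38550.5 (array([0.49531086, 0.01162294]), np.float64(0.043140519270275866))
```

View pics/meas.png

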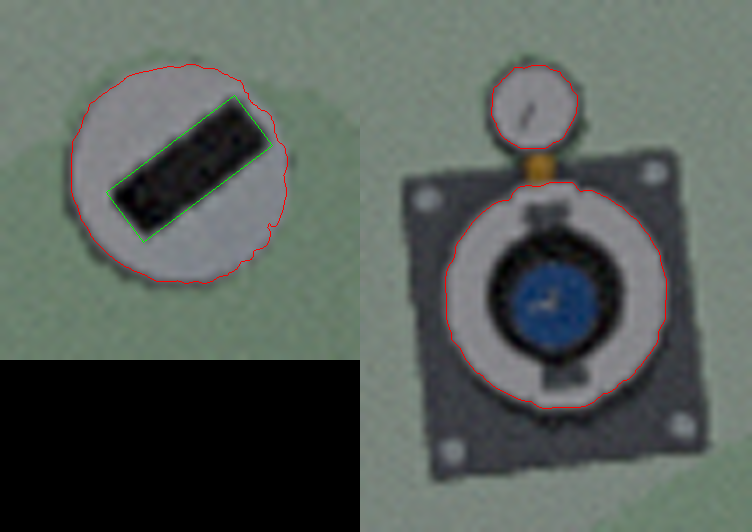

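```bash
cat >> h.py <<'E'
def down(phi):  # tool x down, tool y at world angle phi (deg)
    p=np.radians(phi); y=np.array([np.cos(p),np.sin(p),0]); x=np.array([0,0,-1.]); return R.from_matrix(np.c_[x,y,np.cross(x,y)])
def go(pos,phi,base=None):
    st=manip.sense(); p,r=(st['tcp_pos'],R.from_quat(st['tool_rot'])) if base is None else base
    d=r.inv().apply(np.array(pos)-p)/.025; w=np.degrees((r.inv()*down(phi)).as_rotvec())/5
    print('shift',d.round(3),'turn',w.round(3))
def now():
    st=manip.sense(); r=R.from_quat(st['tool_rot']); m=r.as_matrix()
    print('t',st['t'],'tcp',st['tcp_pos'].round(4),'phi',np.degrees(np.arctan2(m[1,1],m[0,1])).round(2),'tilt',np.degrees(np.arccos(-m[2,0])).round(2),'F',st['force'].round(1),'M',st['ft_torque'].round(2),'gap',round(st['finger_gap']*85.4,1),'q',st['q'].round(2))
E
python3 - <<'E'
from h import *
now()
for p in (38,-142): go([.4905,-.199,.15],p)
s=load('top0')
from meas import topx
print(onz(s,topx([[546-360,214],[565-360,376]],220,175,7),.07))
E
```

```text
t 0.15 tcp [ 0.149  -0.6064  0.2305] phi -76.21 tilt 0.1 F [-0.8  0.1  1.2] M [ 0.04 -0.   -0.02] gap 85.4 q [-1.51  0.53  1.43  0.    1.18 -0.18]
shift [  3.249 -12.563 -17.149] turn [-2.2841e+01 -2.2000e-02  9.0000e-03]
shift [  3.249 -12.563 -17.149] turn [1.3159e+01 8.0000e-03 2.0000e-02]
flange (array([ 0.49138414, -0.19956603]), np.float64(0.0376079018175389))
bar [[ 0.48149589 -0.17041223  0.05      ]
 [ 0.51500296 -0.21353137  0.05      ]
 [ 0.49850688 -0.22594925  0.05      ]
 [ 0.46515765 -0.1828719   0.05      ]] [ 0.49004085 -0.19819119  0.05      ] [0.05460754 0.02064763 0.0544778  0.02054706]
-52.1498941945632
-143.0283751584648
pot/gauge 0.07 5599.0 (array([0.56269039, 0.02158416]), np.float64(0.016414923898209505))
pot/gauge 0.036 5599.0 (array([0.56858561, 0.02165941]), np.float64(0.016904165909483997))
pot/gauge 0.07 38550.5 (array([0.49153636, 0.01183816]), np.float64(0.041891942172285326))
pot/gauge 0.036 38550.5 (array([0.49531086, 0.01162294]), np.float64(0.043140519270275866))
[[0.52171197 0.01597727 0.07      ]
 [0.46106879 0.00764356 0.07      ]]
```

Call:
{"name": "carry_out", "arguments": {"commands": [[[0, -0.8, -1.1, -1.5, 0, 0, 85], [0.1, -1.6, -2.2, -3.0, 0, 0, 85], [0.2, -2.5, -3.4, -4.5, 0, 0, 85], [0.3, -3.3, -4.5, -6.1, 0, 0, 85], [0.4, -4.2, -5.7, -7.6, 0, 0, 85]]]}}

```text
t: 0.65
tcp_pos: [0.263, -0.47, 0.221]
tool_rot: [0.635, 0.31, -0.635, 0.31]
force: [2.0, -0.8, 0.5]
finger_gap: 0.997
```

Run:
```python
from h import *
now(); go([.485,-.199,.17],38)
```

```text
t 0.65 tcp [ 0.263 -0.47   0.221] phi -37.92 tilt 0.0 F [ 2.  -0.8  0.5] M [ 0.01 -0.04 -0.01] gap 85.2 q [-1.27  0.42  1.66  0.    1.06 -0.61]
shift [  2.041   0.343 -14.009] turn [-1.5185e+01 -1.0000e-03  0.0000e+00]
```

Call:
{"name": "carry_out", "arguments": {"commands": [[[0.2, 0, -1.4, -1.5, 0, 0, 85], [0.4, 0.1, -2.8, -3.0, 0, 0, 85], [0.6, 0.1, -4.2, -4.5, 0, 0, 85], [0.8, 0.2, -5.6, -6.1, 0, 0, 85], [1.0, 0.2, -7.0, -7.6, 0, 0, 85]]]}}

```text
t: 1.15
tcp_pos: [0.3755, -0.3355, 0.196]
tool_rot: [0.5, 0.5, -0.5, 0.501]
force: [0.9, -1.1, 0.5]
finger_gap: 0.998
```

Run:
```python
from h import *
now(); go([.485,-.199,.17],38)
```

```text
t 1.15 tcp [ 0.3755 -0.3355  0.196 ] phi 0.1 tilt 0.01 F [ 0.9 -1.1  0.5] M [-0.01  0.03 -0.05] gap 85.2 q [-0.95  0.42  1.77  0.    0.95 -0.95]
shift [ 1.042  4.391 -5.453] turn [-7.58e+00  2.00e-03 -2.00e-03]
```

Call:
{"name": "carry_out", "arguments": {"commands": [[[0.2, 0.9, -1.1, -1.5, 0, 0, 85], [0.4, 1.8, -2.2, -3.0, 0, 0, 85], [0.6, 2.7, -3.3, -4.5, 0, 0, 85], [0.8, 3.6, -4.4, -6.1, 0, 0, 85], [1.0, 4.4, -5.4, -7.6, 0, 0, 85]]]}}

```text
t: 1.65
tcp_pos: [0.4859, -0.2005, 0.171]
tool_rot: [0.309, 0.636, -0.309, 0.636]
force: [0.1, -0.9, 0.1]
finger_gap: 0.992
```

Run:
```python
from h import *
now(); s=snap('wrist','w1'); now(); s=snap('top','t1')
```

```text
t 1.65 tcp [ 0.4859 -0.2005  0.171 ] phi 38.14 tilt 0.01 F [ 0.1 -0.9  0.1] M [-0.02 -0.01  0.01] gap 84.8 q [-0.6   0.48  1.74  0.    0.92 -1.27]
t 1.7 tcp [ 0.4877 -0.197   0.1703] phi 38.46 tilt 0.19 F [ 1.5  1.6 -0.1] M [ 0.03 -0.06 -0.01] gap 85.1 q [-0.6   0.48  1.74  0.    0.92 -1.27]
```

View pics/w1.png

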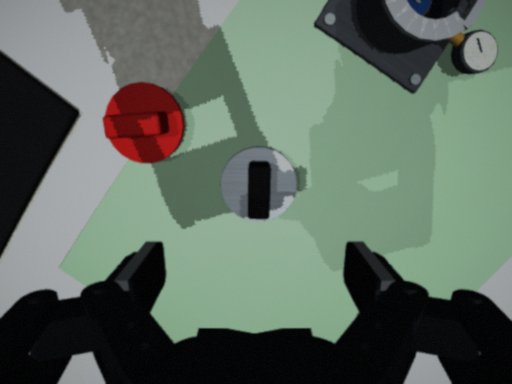

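View pics/t1.png

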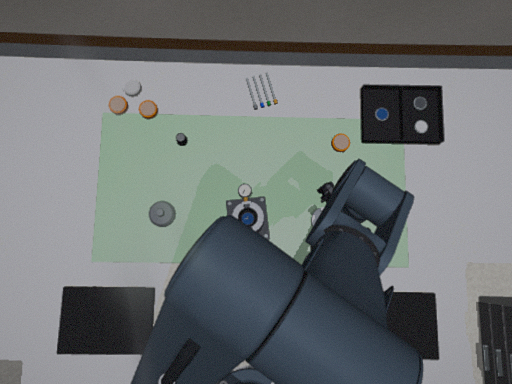

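The wrist view shows the silver cap at (259,184), its bar nearly upright in the image, with the red one at (145,123) clear of the fingers. I'll refine from a settled picture.

```bash
cat > mw.py <<'E'
from h import *
import sys
from scipy.optimize import least_squares
f=sys.argv[1]; s=snap('wrist',f); now()
x0,y0,w,h=map(int,sys.argv[2:6]); k=4
im=s['image']; b=cv2.resize(im[y0:y0+h,x0:x0+w],None,fx=k,fy=k,interpolation=cv2.INTER_CUBIC).astype(int)
top=lambda p:(np.asarray(p,float)+.5)/k-.5+[x0,y0]
g=b[...,1]-b[...,0]; dark=b.max(2)<70
m=((g<10)&(b[...,0]-b[...,1]<25)&~dark).astype(np.uint8); m=cv2.morphologyEx(m,cv2.MORPH_OPEN,np.ones((9,9)))
n,l,st,c=cv2.connectedComponentsWithStats(m); 
cs=cv2.findContours(m,cv2.RETR_EXTERNAL,cv2.CHAIN_APPROX_NONE)[0]; c=max(cs,key=cv2.contourArea)
def fitc(P):
    q=least_squares(lambda a:np.hypot(P[:,0]-a[0],P[:,1]-a[1])-a[2],[*P[:,:2].mean(0),.04],loss='soft_l1',f_scale=.0005).x; return q
print('flange',fitc(onz(s,top(cv2.convexHull(c)[:,0]),.024)))
fill=np.zeros(m.shape,np.uint8); cv2.drawContours(fill,[cv2.convexHull(c)],-1,1,-1)
d=(dark&(fill>0)).astype(np.uint8); kk=max(cv2.findContours(d,cv2.RETR_EXTERNAL,cv2.CHAIN_APPROX_NONE)[0],key=cv2.contourArea)
box=cv2.boxPoints(cv2.minAreaRect(kk)); 
for z in (.054,.04):
  B=onz(s,top(box),z); print('bar',z,B[:,:2].round(4).tolist(),B.mean(0).round(4),[round(np.degrees(np.arctan2(*(B[i+1]-B[i])[1::-1])),1) for i in (0,1)],np.linalg.norm(B[1]-B[0]),np.linalg.norm(B[2]-B[1]))
v=b.clip(0,255).astype(np.uint8); cv2.drawContours(v,[c,box.astype(int)],-1,(255,0,0),1); cv2.imwrite(f'pics/{f}m.png',v[:,:,::-1])
E
python3 mw.py w2 205 130 110 110
```

```text
t 1.8 tcp [ 0.4855 -0.2003  0.1708] phi 37.96 tilt 0.07 F [ 0.6 -0.1 -0.2] M [-0.01 -0.04 -0.01] gap 85.0 q [-0.6   0.48  1.74 -0.    0.92 -1.27]
flange [ 0.4908605  -0.19864453  0.03677162]
bar 0.054 [[0.4957, -0.2229], [0.466, -0.1819], [0.4819, -0.1702], [0.5125, -0.2106]] [ 0.489  -0.1964  0.054 ] [np.float64(126.0), np.float64(36.3)] 0.05063601743688189 0.01983883798648506
bar 0.04 [[0.4984, -0.2271], [0.4671, -0.1839], [0.4839, -0.1715], [0.5162, -0.2141]] [ 0.4914 -0.1992  0.04  ] [np.float64(126.0), np.float64(36.3)] 0.05337085092167656 0.020910326645570187
```

View pics/w2m.png

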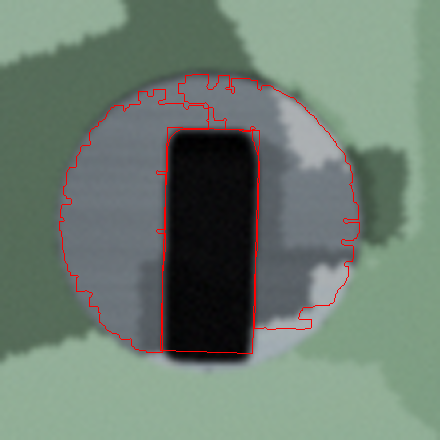

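Run:
```python
from h import *
go([.4905,-.1987,.06],36.5);go([.4905,-.1987,.028],36.5)
```

```text
shift [4.432 0.199 0.077] turn [ 0.292 -0.012  0.005]
shift [5.712 0.2   0.078] turn [ 0.292 -0.012  0.005]
```

Call:
{"name": "carry_out", "arguments": {"commands": [[[1.0, 0.2, 0.1, 0.3, 0, 0, 85], [2.2, 0.2, 0.08, 0.3, 0, 0, 85], [3.5, 0.2, 0.08, 0.3, 0, 0, 60], [4.4, 0.2, 0.08, 0.3, 0, 0, 50], [4.8, 0.2, 0.08, 0.3, 0, 0, 45]]]}}

```text
t: 2.3
tcp_pos: [0.4886, -0.2009, 0.0494]
tool_rot: [0.32, 0.632, -0.32, 0.629]
force: [-0.8, -0.3, 0.2]
finger_gap: 0.533
```

Run:
```python
from h import *
s=snap('wrist','w3');now(); go([.4905,-.1987,.028],36.5)
```

```text
t 2.35 tcp [ 0.4885 -0.2007  0.049 ] phi 36.16 tilt 0.25 F [ 0.8  0.1 -0.2] M [ 0.01  0.02 -0.02] gap 45.1 q [-0.6   0.69  1.81 -0.    0.65 -1.23]
shift [ 0.839  0.113 -0.015] turn [-0.067 -0.046  0.019]
```

View pics/w3.png

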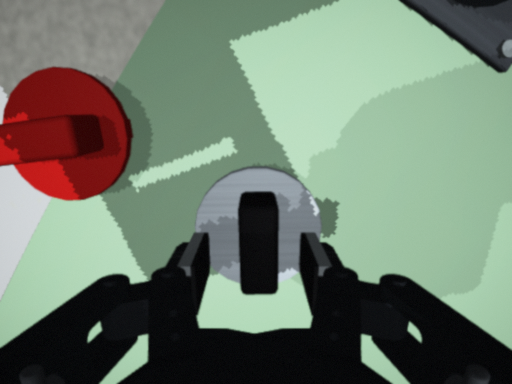

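The bar at (258,240) is centred between the fingers, which are at about 205 and 308. I go down and close.

Call:
{"name": "carry_out", "arguments": {"commands": [[[0.4, 0.05, 0, 0, 0, 0, 45], [0.82, 0.05, 0, 0, 0, 0, 40], [0.82, 0.05, 0, 0, 0, 0, 25], [0.82, 0.05, 0, 0, 0, 0, 10], [0.82, 0.05, 0, 0, 0, 0, 5]]], "force": 60}}

```text
t: 2.85
tcp_pos: [0.4914, -0.1998, 0.0312]
tool_rot: [0.319, 0.631, -0.319, 0.631]
force: [0.6, -0.0, -2.7]
finger_gap: 0.226
```

Run:
```python
from h import *
s=snap('wrist','w4');now()
```

```text
t 2.9 tcp [ 0.4914 -0.1998  0.0312] phi 36.3 tilt 0.04 F [-0.3  0.4 -1.6] M [ 0.03 -0.04 -0.03] gap 19.1 q [-0.6   0.72  1.81 -0.    0.61 -1.23]
```

View pics/w4.png

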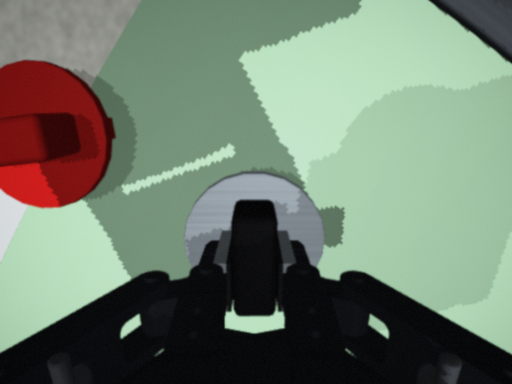

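Call:
{"name": "carry_out", "arguments": {"commands": [[[-0.5, 0, 0, 0, 0, 0, 5], [-1.5, 0, 0, 0, 0, 0, 5], [-3.0, 0, 0, 0, 0, 0, 5], [-4.5, 0, 0, 0, 0, 0, 5], [-5.0, 0, 0, 0, 0, 0, 5]]], "force": 60}}

```text
t: 3.4
tcp_pos: [0.4932, -0.2008, 0.1602]
tool_rot: [0.319, 0.628, -0.32, 0.634]
force: [0.2, -0.3, -2.2]
finger_gap: 0.222
```

```bash
cat > fl.py <<'E'
# flange circle in wrist view relative to the TCP
from h import *
import sys
from scipy.optimize import least_squares
f=sys.argv[1]; s=snap('wrist',f); now(); st=manip.sense()
E
python3 fl.py w5
python3 - <<'E'
from h import *
go([.4915,.0118,.155],97.5)
E
```

```text
t 3.45 tcp [ 0.4933 -0.2009  0.1605] phi 36.31 tilt 0.5 F [ 0.9 -0.5 -1. ] M [-0.03  0.01 -0.02] gap 18.7 q [-0.6   0.5   1.74  0.    0.89 -1.23]
shift [ 0.176  4.98  -6.902] turn [-12.237   0.103   0.02 ]
```

View pics/w5.png

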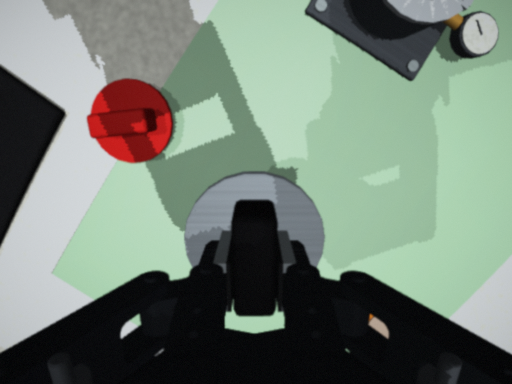

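```bash
cat > fl.py <<'E'
from h import *
import sys
from scipy.optimize import least_squares
def fl(f,pos,rot,dz=.0065):
    s=load(f); im=s['image'].astype(int)
    g=im[...,1]-im[...,0]; gray=(abs(g)<12)&(im.max(2)>75)&(abs(im[...,2]-im[...,0])<40)
    m=cv2.morphologyEx(gray.astype(np.uint8),cv2.MORPH_OPEN,np.ones((3,3)))
    n,l,st,c=cv2.connectedComponentsWithStats(m); k=l[190,255]; assert k>0
    pts=[]
    mm=(l==k)
    for x in range(195,316):
        ys=np.where(mm[150:240,x])[0]
        if len(ys): pts.append([x,150+ys[0]-.5])
    pts=np.array(pts,float)
    P=onz(s,pts,pos[2]-dz)
    q=least_squares(lambda a:np.hypot(P[:,0]-a[0],P[:,1]-a[1])-.038,P[:,:2].mean(0)-[0,0],loss='soft_l1',f_scale=.0005)
    res=np.hypot(P[:,0]-q.x[0],P[:,1]-q.x[1])-.038
    d=R.from_quat(rot).inv().apply(np.r_[q.x-pos[:2],0])
    return q.x,d,np.median(abs(res)),len(pts)
if __name__=='__main__':
    st=manip.sense(); print(fl('w5',st['tcp_pos'],st['tool_rot']))
    P=np.array([.4914,-.1998,.0312]); print(fl('w4',P,down(36.3).as_quat()))
E
python3 fl.py
```

```text
(array([ 0.49336965, -0.20010096]), array([-3.67775279e-06,  5.44701205e-04, -6.40573775e-04]), np.float64(0.00026289567646516077), 121)
(array([ 0.49179015, -0.19896412]), array([ 0.        ,  0.00080929, -0.00044269]), np.float64(0.0002330246543097575), 121)
```

Call:
{"name": "carry_out", "arguments": {"commands": [[[0, 0.4, -0.6, -1.2, 0, 0, 5], [0, 1.0, -1.4, -2.5, 0, 0, 5], [0, 1.6, -2.2, -3.7, 0, 0, 5], [0.1, 2.2, -3.0, -5.0, 0, 0, 5], [0.1, 2.8, -3.8, -6.2, 0, 0, 5]]]}}

```text
t: 3.95
tcp_pos: [0.4901, -0.0803, 0.1519]
tool_rot: [0.138, 0.695, -0.138, 0.692]
force: [-0.1, -0.2, -2.3]
finger_gap: 0.224
```

Run:
```python
from h import *
now(); go([.4915,.0118,.155],97.5)
```

```text
t 3.95 tcp [ 0.4901 -0.0803  0.1519] phi 67.53 tilt 0.18 F [-0.1 -0.2 -2.3] M [ 0.04 -0.01 -0.  ] gap 19.1 q [-0.39  0.48  1.83  0.    0.84 -1.57]
shift [-0.118  3.427 -1.357] turn [-5.995 -0.036 -0.01 ]
```

Run:
```python
from h import *
snap('wrist','w6a');s=snap('wrist','w6'); now()
```

```text
t 4.05 tcp [ 0.4892 -0.0784  0.1519] phi 67.53 tilt 0.31 F [-0.1  0.3 -1.7] M [-0.04  0.02 -0.01] gap 19.0 q [-0.39  0.48  1.83  0.    0.84 -1.56]
```

View pics/w6.png

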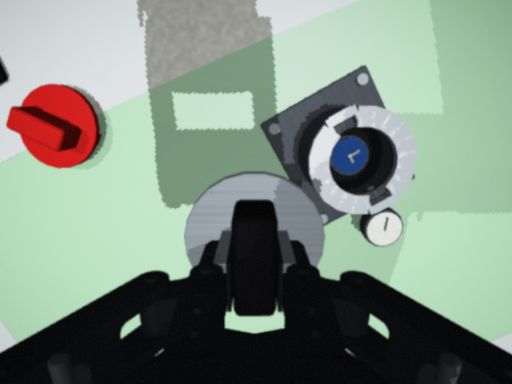

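The wrist view shows the rim at (361,160), the notches near (345,126) and (378,194), and the gauge at (382,228). I measure the pot here, relative to the flange in the same picture.

```bash
cat > pot.py <<'E'
from h import *
from scipy.optimize import least_squares
s=load('w6'); im=s['image']; x0,y0,w,h=300,95,125,155;k=5
b=cv2.resize(im[y0:y0+h,x0:x0+w],None,fx=k,fy=k,interpolation=cv2.INTER_CUBIC).astype(int)
top=lambda p:(np.asarray(p,float)+.5)/k-.5+[x0,y0]
m=((b.min(2)>105)&(abs(b[...,1]-b[...,0])<14)).astype(np.uint8)
m=cv2.morphologyEx(m,cv2.MORPH_OPEN,np.ones((7,7)))
cs=[c for c in cv2.findContours(m,cv2.RETR_EXTERNAL,cv2.CHAIN_APPROX_NONE)[0] if cv2.contourArea(c)>1500]
v=b.clip(0,255).astype(np.uint8).copy(); cv2.drawContours(v,cs,-1,(255,0,0),1); cv2.imwrite('pics/potm.png',v[:,:,::-1])
for c in cs: 
    P=onz(s,top(c[:,0]),.07); print(cv2.contourArea(c),top(c[:,0]).mean(0),P.mean(0))
E
python3 pot.py
```

```text
23818.0 [383.93187251 228.41075697] [0.5493849  0.01233251 0.07      ]
26914.5 [310.34695535 222.32611637] [ 0.52181042 -0.04097881  0.07      ]
230599.0 [362.08128797 159.09161604] [0.48996456 0.01210272 0.07      ]
```

View pics/potm.png

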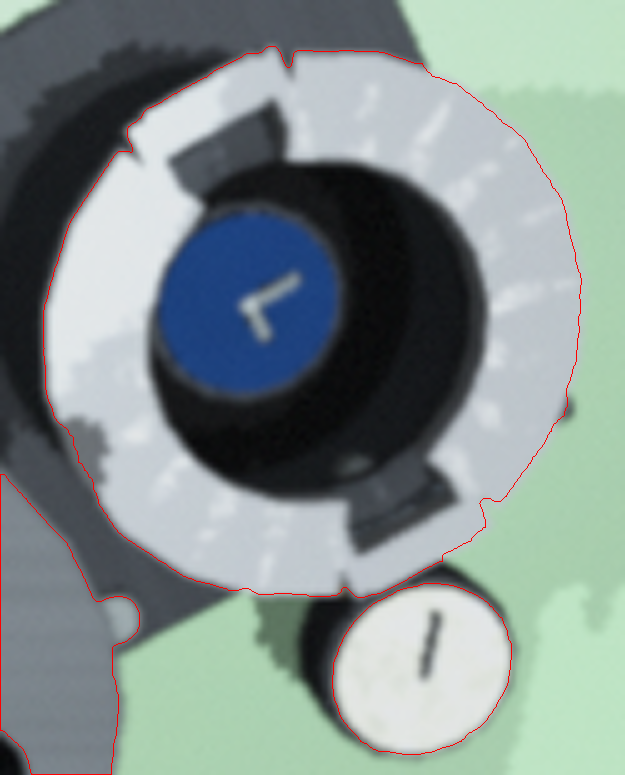

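```bash
cat >> pot.py <<'E'
P=onz(s,top(cs[2][:,0]),.07)[:,:2]
q=least_squares(lambda a:np.hypot(P[:,0]-a[0],P[:,1]-a[1])-a[2],[.49,.012,.041],loss='soft_l1',f_scale=.0003).x; print('rim',q)
G=onz(s,top(cs[0][:,0]),.036)[:,:2]
g=least_squares(lambda a:np.hypot(G[:,0]-a[0],G[:,1]-a[1])-a[2],[*G.mean(0),.019],loss='soft_l1',f_scale=.0003).x; print('gauge',g,np.degrees(np.arctan2(g[1]-q[1],g[0]-q[0])),np.hypot(*(g-q)[:2]))
N=onz(s,top([[172,158],[276,100],[358,553],[457,500]]),.07)[:,:2]; 
a=(N[0]+N[1])/2; c=(N[2]+N[3])/2; print('notch',N,a,c,(a+c)/2,np.degrees(np.arctan2(*(c-a)[::-1])),np.linalg.norm(c-a),[np.degrees(np.arctan2(*(N[i+1]-N[i])[::-1])) for i in (0,2)])
from fl import fl
st=manip.sense(); print(fl('w6',st['tcp_pos'],st['tool_rot']))
E
python3 pot.py
```

```text
23818.0 [383.93187251 228.41075697] [0.5493849  0.01233251 0.07      ]
26914.5 [310.34695535 222.32611637] [ 0.52181042 -0.04097881  0.07      ]
230599.0 [362.08128797 159.09161604] [0.48996456 0.01210272 0.07      ]
rim [0.49092082 0.01177662 0.04125415]
gauge [0.56786777 0.02186217 0.01687467] 7.467269876521475 0.07760509642242684
notch [[ 4.58157936e-01 -5.80759598e-05]
 [ 4.55946105e-01  1.67870451e-02]
 [ 5.26460204e-01  8.10078989e-03]
 [ 5.24177351e-01  2.51645075e-02]] [0.45705202 0.00836448] [0.52531878 0.01663265] [0.4911854  0.01249857] 6.905772614995824 0.06876563595580266 [np.float64(97.48036785037368), np.float64(97.62001320657751)]
(array([ 0.48932494, -0.07417386]), array([ 1.07022432e-05,  3.96325186e-03, -1.49363239e-03]), np.float64(0.0003846518291629117), 121)
```

Run:
```python
from h import *
now(); go([.4916,.0115,.15],97.4)
```

```text
t 4.05 tcp [ 0.4892 -0.0784  0.1519] phi 67.53 tilt 0.31 F [-0.1  0.3 -1.7] M [-0.04  0.02 -0.01] gap 19.0 q [-0.39  0.48  1.83  0.    0.84 -1.56]
shift [ 0.087  3.36  -1.285] turn [-5.975 -0.058 -0.024]
```

Call:
{"name": "carry_out", "arguments": {"commands": [[[0, 0.7, -0.3, -1.5, 0, 0, 5], [0, 1.6, -0.6, -3.0, 0, 0, 5], [0, 2.5, -0.9, -4.5, 0, 0, 5], [0.1, 3.0, -1.2, -5.97, 0, 0, 5], [0.1, 3.36, -1.29, -5.97, 0, 0, 5]]]}}

```text
t: 4.55
tcp_pos: [0.4928, 0.0089, 0.1498]
tool_rot: [-0.044, 0.707, 0.044, 0.705]
force: [-0.0, 0.1, -1.7]
finger_gap: 0.221
```

Run:
```python
from h import *
from fl import fl
for i in range(4):
    snap('wrist',f'w7{i}'); now()
st=manip.sense(); print(fl('w73',st['tcp_pos'],st['tool_rot']))
go([.4916,.0115,.11],97.4)
```

```text
t 4.6 tcp [0.4935 0.0096 0.1501] phi 97.0 tilt 0.12 F [ 0.9  0.7 -1.9] M [ 0.04  0.05 -0.04] gap 19.0 q [-0.21  0.48  1.84  0.    0.83 -1.9 ]
t 4.65 tcp [0.4939 0.0087 0.1503] phi 97.03 tilt 0.05 F [-0.4  0.2 -2.6] M [-0.03 -0.01 -0.02] gap 19.1 q [-0.21  0.48  1.84 -0.    0.83 -1.9 ]
t 4.7 tcp [0.4942 0.008  0.1505] phi 97.03 tilt 0.03 F [ 0.2 -0.1 -2.2] M [-0.02 -0.01  0.02] gap 18.8 q [-0.21  0.48  1.84 -0.    0.83 -1.9 ]
t 4.75 tcp [0.4944 0.0076 0.1506] phi 97.02 tilt 0.03 F [ 0.3 -0.3 -2.6] M [-0.01 -0.01 -0.05] gap 18.9 q [-0.21  0.48  1.84 -0.    0.83 -1.9 ]
(array([0.4827376 , 0.01091859]), array([-2.19398148e-06,  4.73531912e-03, -1.11408454e-02]), np.float64(0.000802653788022363), 121)
shift [ 1.625  0.17  -0.091] turn [-0.075 -0.     0.005]
```

View pics/w73.png

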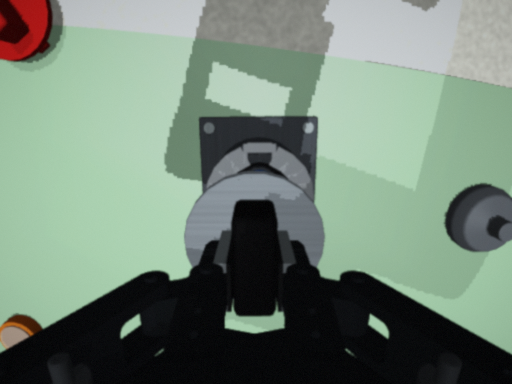

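Run:
```python
from h import *
from scipy.optimize import least_squares
for f in ('w4','w5','w6','w70','w71','w73'):
    s=load(f); o,d=ray(s,[256,192]); print(f,o.round(4),d.round(4))
# flange in camera frame from w5/w4 pixels -> use with w73 camera
s5=load('w5'); s=load('w73'); im=s5['image'].astype(int)
g=im[...,1]-im[...,0]; m=((abs(g)<12)&(im.max(2)>75)).astype(np.uint8)
l=cv2.connectedComponentsWithStats(cv2.morphologyEx(m,cv2.MORPH_OPEN,np.ones((3,3))))[1]; mm=l==l[190,255]
pts=np.array([[x,150+np.where(mm[150:240,x])[0][0]-.5] for x in range(195,316)])
for dz in (.0045,.0065,.0085):
    P=onz(s,pts,.1506-dz)[:,:2]
    q=least_squares(lambda a:np.hypot(P[:,0]-a[0],P[:,1]-a[1])-.038,P.mean(0)).x
    # bar's top end points direction
    print('cap',dz,q)
v=cv2.resize(s['image'][110:210,190:330],None,fx=5,fy=5,interpolation=cv2.INTER_CUBIC); cv2.imwrite('pics/w73c.png',v[:,:,::-1])
```

```text
w4 [ 0.4519 -0.1448  0.1737] [[ 0.1586 -0.2038 -0.9661]]
w5 [ 0.4527 -0.1452  0.3023] [[ 0.1645 -0.2077 -0.9643]]
w6 [ 0.4276 -0.0511  0.2948] [[ 0.2365 -0.0868 -0.9678]]
w70 [0.4268 0.0012 0.2925] [[ 0.2527  0.039  -0.9668]]
w71 [0.4273 0.0019 0.2927] [[ 0.254   0.039  -0.9665]]
w73 [4.278e-01 4.000e-04 2.931e-01] [[ 0.2554  0.0379 -0.9661]]
cap 0.0045 [0.49438701 0.0084114 ]
cap 0.0065 [0.49471462 0.00846585]
cap 0.0085 [0.49504096 0.00852014]
```

View pics/w73c.png

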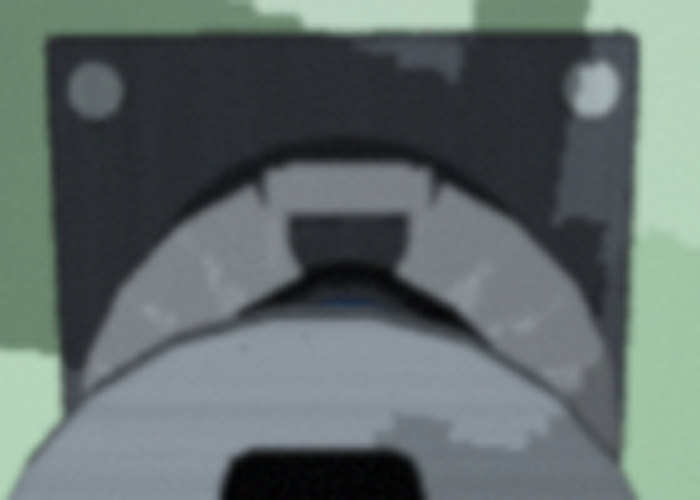

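Run:
```python
from h import *
from scipy.optimize import least_squares
s=load('w73'); t=lambda p:(np.array(p,float)+.5)/5-.5+[190,110]
N=onz(s,t([[290,215],[408,213]]),.07)[:,:2]; print(N,N.mean(0),np.degrees(np.arctan2(*(N[1]-N[0])[::-1])))
C=onz(s,t([[88,375],[112,305],[178,232],[240,190],[470,205],[540,258],[590,325],[608,375]]),.07)[:,:2]
q=least_squares(lambda a:np.hypot(C[:,0]-a[0],C[:,1]-a[1])-.041,C.mean(0)).x; print('rim',q,np.hypot(*(C-q).T))
B=onz(s,t([[68,90],[598,90]]),.008); print('bolts',B)
from_=np.array([.491,.012])-.035*np.array([np.cos(np.radians(7.4)),np.sin(np.radians(7.4))]);print(from_)
```

```text
[[ 0.45786144 -0.00062816]
 [ 0.45544868  0.01649759]] [0.45665506 0.00793471] 98.01930914396756
rim [0.49164692 0.01186987] [0.04039407 0.04105466 0.04091566 0.04173122 0.04077968 0.04057394
 0.04100154 0.04108488]
bolts [[ 0.44822132 -0.04419654  0.008     ]
 [ 0.43626487  0.05262189  0.008     ]]
[0.45629151 0.00749215]
```

Call:
{"name": "carry_out", "arguments": {"commands": [[[0.3, 0.15, -0.11, -0.08, 0, 0, 5], [0.8, 0.15, -0.11, -0.08, 0, 0, 5], [1.2, 0.15, -0.11, -0.08, 0, 0, 5], [1.4, 0.15, -0.11, -0.08, 0, 0, 5], [1.4, 0.15, -0.11, -0.08, 0, 0, 5]]]}}

```text
t: 5.25
tcp_pos: [0.4903, 0.0114, 0.1149]
tool_rot: [-0.046, 0.706, 0.046, 0.705]
force: [0.2, 0.3, -0.6]
finger_gap: 0.218
```

Call:
{"name": "carry_out", "arguments": {"commands": [[[0, 0, 0, 0, 0, 0, 5], [0, 0, 0, 0, 0, 0, 5], [0, 0, 0, 0, 0, 0, 5], [0, 0, 0, 0, 0, 0, 5], [0, 0, 0, 0, 0, 0, 5]]]}}

```text
t: 5.75
tcp_pos: [0.491, 0.0116, 0.116]
tool_rot: [-0.047, 0.705, 0.047, 0.706]
force: [0.3, -0.4, -2.3]
finger_gap: 0.218
```

Run:
```python
from h import *
from scipy.optimize import least_squares
s=snap('wrist','w8'); now(); st=manip.sense(); s2=snap('scene','s8')
s5=load('w5'); im=s5['image'].astype(int)
g=im[...,1]-im[...,0]; m=((abs(g)<12)&(im.max(2)>75)).astype(np.uint8)
l=cv2.connectedComponentsWithStats(cv2.morphologyEx(m,cv2.MORPH_OPEN,np.ones((3,3))))[1]; mm=l==l[190,255]
pts=np.array([[x,150+np.where(mm[150:240,x])[0][0]-.5] for x in range(195,316)]); np.save('flpts.npy',pts)
P=onz(s,pts,st['tcp_pos'][2]-.0065)[:,:2]
print('cap',least_squares(lambda a:np.hypot(P[:,0]-a[0],P[:,1]-a[1])-.038,P.mean(0)).x)
v=cv2.resize(s['image'][100:210,190:330],None,fx=5,fy=5,interpolation=cv2.INTER_CUBIC); cv2.imwrite('pics/w8c.png',v[:,:,::-1])
v=cv2.resize(s2['image'][150:240,210:320],None,fx=6,fy=6,interpolation=cv2.INTER_CUBIC); cv2.imwrite('pics/s8c.png',v[:,:,::-1])
```

```text
t 5.8 tcp [0.491  0.0116 0.116 ] phi 97.55 tilt 0.02 F [ 0.4  0.2 -1.9] M [-0.02  0.   -0.02] gap 18.5 q [-0.2   0.54  1.87  0.    0.73 -1.91]
cap [0.49153418 0.01211495]
```

View pics/w8c.png

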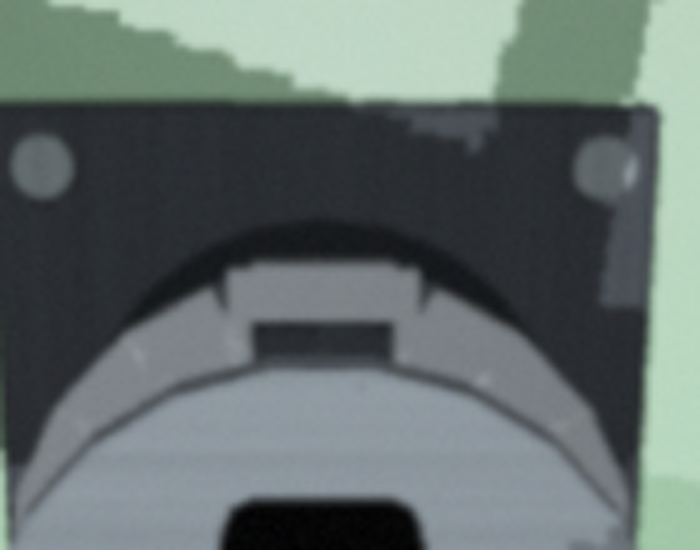

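View pics/s8c.png

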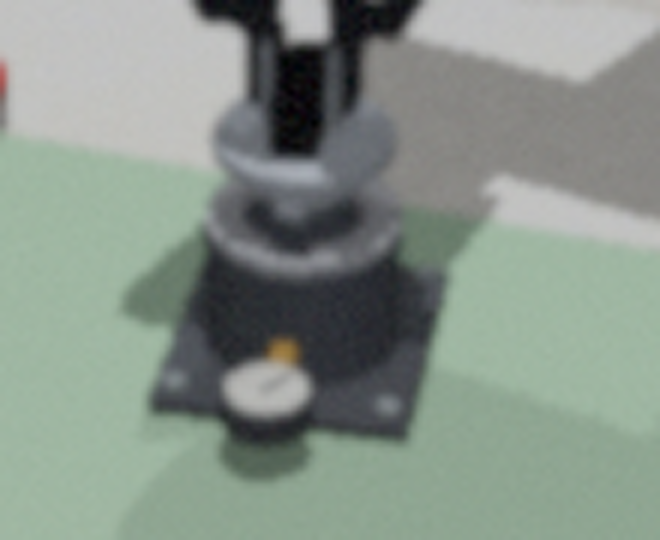

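The cap at (.4915,.0121) is over the pot at (.4914,.0119), aligned within about 0.2°. I lower it in steps.

Call:
{"name": "carry_out", "arguments": {"commands": [[[0.2, 0, 0, 0, 0, 0, 5], [0.4, 0, 0, 0, 0, 0, 5], [0.6, 0, 0, 0, 0, 0, 5], [0.8, 0, 0, 0, 0, 0, 5], [0.8, 0, 0, 0, 0, 0, 5]]]}}

```text
t: 6.35
tcp_pos: [0.4903, 0.0117, 0.0949]
tool_rot: [-0.046, 0.706, 0.047, 0.705]
force: [-0.3, 0.0, -2.3]
finger_gap: 0.225
```

```bash
python3 -c "
from h import *
now()"
```

```text
t 6.35 tcp [0.4903 0.0117 0.0949] phi 97.54 tilt 0.11 F [-0.3  0.  -2.3] M [-0.02  0.04  0.04] gap 19.2 q [-0.2   0.58  1.88  0.    0.68 -1.91]
```

Call:
{"name": "carry_out", "arguments": {"commands": [[[0.1, 0, 0, 0, 0, 0, 5], [0.2, 0, 0, 0, 0, 0, 5], [0.3, 0, 0, 0, 0, 0, 5], [0.36, 0, 0, 0, 0, 0, 5], [0.36, 0, 0, 0, 0, 0, 5]]], "force": 80}}

```text
t: 6.85
tcp_pos: [0.4909, 0.0116, 0.0869]
tool_rot: [-0.047, 0.706, 0.047, 0.706]
force: [-1.5, 0.8, 3.2]
finger_gap: 0.217
```

```bash
python3 -c "
from h import *
now();s2=snap('scene','s9')
v=cv2.resize(s2['image'][150:240,210:320],None,fx=6,fy=6,interpolation=cv2.INTER_CUBIC); cv2.imwrite('pics/s9c.png',v[:,:,::-1])"
```

```text
t 6.85 tcp [0.4909 0.0116 0.0869] phi 97.55 tilt 0.01 F [-1.5  0.8  3.2] M [ 0.05  0.13 -0.06] gap 18.5 q [-0.2   0.59  1.89  0.    0.66 -1.91]
```

View pics/s9c.png

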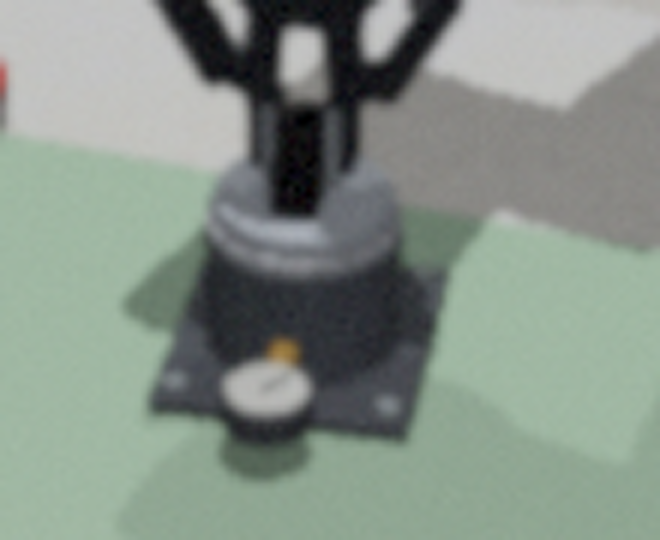

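Call:
{"name": "carry_out", "arguments": {"commands": [[[0.04, 0, 0, 0, 0, 0, 5], [0.08, 0, 0, 0, 0, 0, 5], [0.12, 0, 0, 0, 0, 0, 5], [0.12, 0, 0, 0, 0, 0, 5], [0.12, 0, 0, 0, 0, 0, 5]]]}}

```text
t: 7.4
tcp_pos: [0.4909, 0.0115, 0.0848]
tool_rot: [-0.047, 0.705, 0.046, 0.706]
force: [-3.2, -0.5, 12.6]
finger_gap: 0.215
```

```bash
python3 -c "
from h import *
now()"
```

```text
t 7.4 tcp [0.4909 0.0115 0.0848] phi 97.55 tilt 0.03 F [-3.2 -0.5 12.6] M [0.2  0.49 0.02] gap 18.3 q [-0.2   0.59  1.89 -0.    0.66 -1.91]
```

Seated: the TCP stopped 31 mm above the cap-home height, matching the grasp offset, with about 14 N of push. I start the clockwise twist.

Call:
{"name": "carry_out", "arguments": {"commands": [[[0, 0, 0, 1, 0, 0, 5], [0, 0, 0, 2.2, 0, 0, 5], [0, 0, 0, 3.4, 0, 0, 5], [0, 0, 0, 4.6, 0, 0, 5], [0, 0, 0, 5.6, 0, 0, 5]]]}}

```text
t: 7.9
tcp_pos: [0.4909, 0.0115, 0.0848]
tool_rot: [0.126, 0.695, -0.127, 0.696]
force: [-2.3, -0.3, 11.0]
finger_gap: 0.218
```

```bash
python3 -c "
from h import *
now();s2=snap('wrist','w10')"
```

```text
t 7.9 tcp [0.4909 0.0115 0.0848] phi 69.38 tilt 0.04 F [-2.3 -0.3 11. ] M [0.08 0.45 0.16] gap 18.6 q [-0.2   0.59  1.89 -0.    0.66 -1.41]
```

View pics/w10.png

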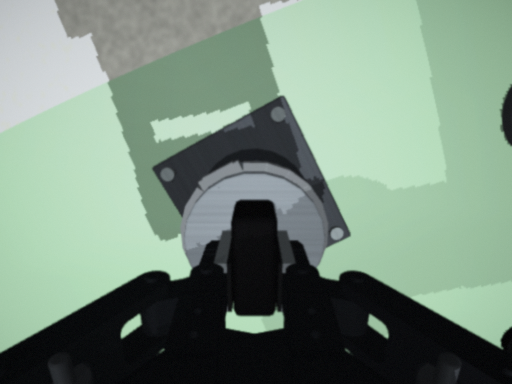

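The cap has turned with the gripper: the bar is still upright at (254,255) and the flange is flush on the rim. I continue.

Call:
{"name": "carry_out", "arguments": {"commands": [[[0, 0, 0, 1.3, 0, 0, 5], [0, 0, 0, 2.6, 0, 0, 5], [0, 0, 0, 3.9, 0, 0, 5], [0, 0, 0, 5.2, 0, 0, 5], [0, 0, 0, 6.4, 0, 0, 5]]]}}

```text
t: 8.45
tcp_pos: [0.491, 0.0115, 0.0849]
tool_rot: [0.314, 0.633, -0.314, 0.634]
force: [-3.4, 0.6, 11.5]
finger_gap: 0.212
```

```bash
python3 -c "
from h import *
now()"
```

```text
t 8.45 tcp [0.491  0.0115 0.0849] phi 37.35 tilt 0.06 F [-3.4  0.6 11.5] M [0.16 0.41 0.19] gap 18.1 q [-0.2   0.59  1.89 -0.    0.66 -0.86]
```

Call:
{"name": "carry_out", "arguments": {"commands": [[[0, 0, 0, 1.2, 0, 0, 5], [0, 0, 0, 2.4, 0, 0, 5], [0, 0, 0, 3.6, 0, 0, 5], [0, 0, 0, 4.6, 0, 0, 5], [0, 0, 0, 5.3, 0, 0, 5]]]}}

```text
t: 8.95
tcp_pos: [0.4916, 0.0115, 0.0848]
tool_rot: [0.45, 0.545, -0.45, 0.546]
force: [-1.1, 0.8, 10.4]
finger_gap: 0.215
```

```bash
python3 -c "
from h import *
now();s2=snap('wrist','w11')"
```

```text
t 8.95 tcp [0.4916 0.0115 0.0848] phi 10.93 tilt 0.13 F [-1.1  0.8 10.4] M [0.14 0.17 0.15] gap 18.4 q [-0.2   0.59  1.89 -0.    0.66 -0.39]
```

Call:
{"name": "carry_out", "arguments": {"commands": [[[0, 0, 0, 0.2, 0, 0, 5], [0, 0, 0, 0.4, 0, 0, 5], [0, 0, 0, 0.5, 0, 0, 5], [0, 0, 0, 0.5, 0, 0, 5], [0, 0, 0, 0.5, 0, 0, 5]]]}}

```text
t: 9.5
tcp_pos: [0.4919, 0.0114, 0.0849]
tool_rot: [0.462, 0.535, -0.461, 0.537]
force: [-1.6, 0.8, 9.4]
finger_gap: 0.218
```

```bash
python3 -c "
from h import *
now();s2=snap('wrist','w12')"
```

```text
t 9.5 tcp [0.4919 0.0114 0.0849] phi 8.58 tilt 0.16 F [-1.6  0.8  9.4] M [0.11 0.21 0.06] gap 18.6 q [-0.2   0.59  1.89 -0.    0.65 -0.35]
```

View pics/w12.png

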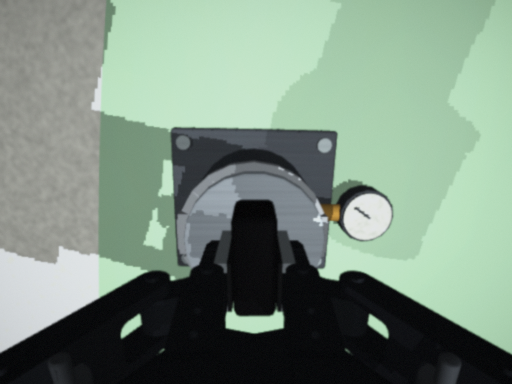

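Call:
{"name": "carry_out", "arguments": {"commands": [[[0.02, 0, 0, 0.2, 0, 0, 5], [0.04, 0, 0, 0.4, 0, 0, 5], [0.04, 0, 0, 0.6, 0, 0, 5], [0.04, 0, 0, 0.6, 0, 0, 5], [0.04, 0, 0, 0.6, 0, 0, 5]]]}}

```text
t: 10.05
tcp_pos: [0.4917, 0.0115, 0.0848]
tool_rot: [0.475, 0.523, -0.474, 0.525]
force: [-3.3, 0.1, 18.7]
finger_gap: 0.219
```

```bash
python3 -c "
from h import *
now()"
```

```text
t 10.05 tcp [0.4917 0.0115 0.0848] phi 5.68 tilt 0.17 F [-3.3  0.1 18.7] M [0.14 0.56 0.36] gap 18.7 q [-0.2   0.59  1.89 -0.    0.65 -0.3 ]
```

Call:
{"name": "carry_out", "arguments": {"commands": [[[0, 0, 0, 0.2, 0, 0, 5], [0, 0, 0, 0.3, 0, 0, 5], [0, 0, 0, 0.3, 0, 0, 5], [0, 0, 0, 0.3, 0, 0, 5], [0, 0, 0, 0.3, 0, 0, 5]]]}}

```text
t: 10.55
tcp_pos: [0.4912, 0.0116, 0.0848]
tool_rot: [0.481, 0.517, -0.481, 0.519]
force: [-4.0, 0.5, 21.0]
finger_gap: 0.215
```

```bash
python3 -c "
from h import *
now();s=snap('wrist','w13');s2=snap('scene','s13')
a=cv2.resize(s2['image'][140:240,210:320],(440,400),interpolation=cv2.INTER_CUBIC)
b=s['image'][120:320,160:340];b=cv2.resize(b,(360,400))
cv2.imwrite('pics/fin.png',np.hstack([a,b])[:,:,::-1])
pts=np.load('flpts.npy')
from scipy.optimize import least_squares
P=onz(s,pts,.078)[:,:2];print('cap',least_squares(lambda a:np.hypot(P[:,0]-a[0],P[:,1]-a[1])-.038,P.mean(0)).x);now()"
```

```text
t 10.55 tcp [0.4912 0.0116 0.0848] phi 4.21 tilt 0.12 F [-4.   0.5 21. ] M [0.2  0.61 0.46] gap 18.4 q [-0.2   0.59  1.89 -0.    0.65 -0.28]
cap [0.49145957 0.01227753]
t 10.65 tcp [0.4912 0.0115 0.0848] phi 4.21 tilt 0.12 F [-3.9  1.5 19.9] M [0.17 0.6  0.47] gap 18.0 q [-0.2   0.59  1.89 -0.    0.65 -0.28]
```

View pics/fin.png

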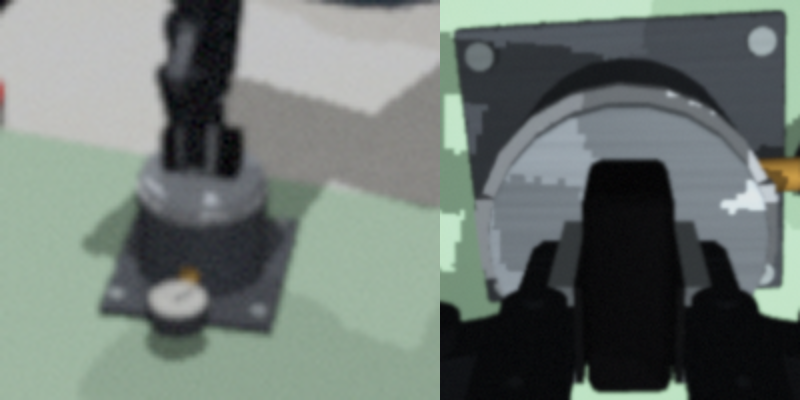

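The flange is flush on the rim, the bar is held flat between the pads, and the torque has risen to 0.47 N m, so the cap is at the stop. I hand in.

```bash
python3 -c "
from h import *
print(manip.sign_off())"
```

```text
the job is handed in; nothing more can be done
None
```

I closed the pot with the silver cap and handed the job in at about 10.7 s, with the cap still gripped, pressed down and turned to the stop. `sign_off` gave no verdict. The two ring values (press and turn) can't be read, so I inferred them from position, force and torque.

**What I did:** I gripped the cap by its bar, lined its lugs up with the notches and pressed it down until the push rose to about 14 N. I then turned the gripper about 93° clockwise until the torque rose.

**Last checks:**
- **Centring and level:** the wrist camera put the cap within about 0.5 mm of the pot axis, and the tool was tilted 0.1°.
- **Height:** the TCP stopped at 0.0848 m, which fits a fully home cap, and the pictures show the flange flush on the rim.
- **Push and torque:** the push read about 20 N and the torque 0.47 N m. The torque was 0.15–0.19 N m during the turn and rose over the last few degrees, so I take the cap to be at the stop.
- **Grip:** set to 80 N, with the bar flat between the pads at an 18 mm opening.

**Disagreements:**
- Two wrist-camera readings of where the cap sat in the gripper were off by 5–12 mm. The arm was still settling in one, and the rim got into the fit in the other. I re-measured before inserting.
- About 4 N of side force and 0.6 N m of sideways moment remained at the end.
- I did not check the dome, loupe and tin in a final picture, but the arm's path stayed clear of them.

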